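Stack a wheel-hub set on its carrier and slide it under the low shelf

TASK

Load the hub set onto the carrier's upright post in the order it goes on the axle: the large bearing first, flat on the carrier plate, then the spacer sleeve, then the small bearing, and the hex hub nut on top. Then slide the loaded carrier along the trolley tray by its handle tab, without lifting it off the tray, until the whole stack is under the low shelf, and let go. Leave the yellow rim brush and the little chrome lug nut where they lie.

Things in the scene. Friction and masses are not known exactly. Their poses are not given: they have to be found in the camera images.
- carrier: Loose dark steel plate, 6 mm thick, about 0.35 kg, flat on the tray. Origin: underside, on the axis of its upright steel post (diameter 14, coned tip 68 mm above tray). Own x: from handle end to far end, away from robot. Plate spans x -140 to 45, y -40 to 40 mm. Handle: upright black tab centred at x -115, y 0; 40 long (x), 12 thick (y), top 50 mm above tray; pinch it along own y.
- large_bearing: Loose steel ball bearing, the largest ring, with a black seal: outside diameter 64 mm, bore 23 mm, 18 mm high, lying flat. Origin: centre of its underside, z up along the bore.
- sleeve: Loose plain dark steel spacer sleeve (short tube): outside diameter 36 mm, bore 23 mm, 20 mm high, standing on end. Origin: centre of its underside, z up along the bore.
- small_bearing: Loose steel ball bearing with a black seal, the smaller of the two: outside diameter 46 mm, bore 23 mm, 14 mm high, lying flat. Origin: centre of its underside, z up along the bore.
- hub_nut: Loose large hexagonal steel hub nut: 41 mm across flats, 47 mm across corners, bore 22 mm, 18 mm high, lying flat. Origin: centre of its underside, z up along the bore; two of its flats face own +x and -x (the others every 60 degrees).
- bay: Fixed grey sheet-steel low shelf on the tray, side walls only, mouth towards the robot. Roof underside 88 mm up (full stack: 76), top 93, lips on it reach 102. Inside 160 wide, walls 6 thick; a 20 high stop bar 115 behind the mouth (carrier touches it when its post is 70 inside). Origin: middle of the mouth (roof's front edge), at tray level; own x points inwards, away from the robot, z up.
- rim_brush: Bystander, to be left alone: loose yellow plastic rim brush, 260 mm long, 30 mm wide, 27 mm high. Origin: under the middle of its length; own x points to the bristle end.
- lug_nut: Bystander, to be left alone: loose small chrome lug nut, hexagonal, 21 mm across flats, 31 mm high, standing upright, with a closed coned top. Origin: centre of its underside.
Not all that is in view belongs to the job. Leave any green or orange look-alike of the sleeve alone.

How it is judged:
By the outcome, as a careful person would: the job done as asked, in the order asked, and still so for the second after the job is handed in, with the robot touching nothing.
It also fails if it takes over 112 s, if anything falls off the work surface, if the arm or the gripper's body presses on something with over 40 N, if the wrist force passes 120 N, or if a joint passes its speed limit or range.

ROBOT

A 6-joint arm with a two-finger parallel gripper is mounted at the origin on the work surface. World frame = base frame: x ahead of the robot, y to its left, z up, the work surface at z = 0. Lengths are in mm, angles in rad, forces in N, time in s.
With the tool pointing down it reaches from about 350 to 975 mm from the base axis. Payload 7.1 kg.
Tool frame: the origin (TCP) lies at the very end of the fingers, on their centre line; the grasp point (between the pads) lies 19 mm behind it; z points along the fingers, y is the line along which they close (so a half turn about z gives the same grasp; the last joint's range is limited). The gripper opens to 88 mm and grips with 3 to 60 N. Pads are 20 mm wide; open, the fingers measure 115 mm over their backs; the gripper's body (75 mm by 178 mm) begins 61 mm behind the grasp point.
Start: joints at [-1.278, 0.423, 1.63, -0, 1.089, -0.019], TCP at [191.75, -594.842, 222.675] pointing down, gripper open.
Joint ranges: [-3, 3], [-0.9, 2.11], [0.09, 2.58], [-1.31, 4.45], [0.11, 2.69], [-2.54, 2.54]. Speed limits (rad/s): [2.39, 2.39, 3.01, 3.14, 3.14, 3.14].

INTERFACE

Orientations are given as a rotation vector (axis times angle).
In Python, from workcell import get_obs, get_image, job, models gives the robot as it stands.
- The arm moves only by the tool jog_arm, never from a script. Its argument "increments" is one flat list of numbers, 7 for each row, row after row: the turn, a rotation vector about the tool's x, y, z in degrees, then the shift along the tool's x, y, z in mm, then the opening in per cent of the stroke, from 0 (shut) to 100 (fully open). A call has 1 to 12 rows; each row shifts and turns the commanded pose from where the row before left it, along the tool's axes as they then stand; what a row does not reach is not made up. A row lasts 1/8 s, in which the tool goes at most 62.5 mm and 10.7 degrees, less where a joint would pass 70% of its speed; a pose out of reach is approached as far as the arm can. A call is refused whole if a number of a shift passes 62.5 or a number of a turn 10.7, either way. A call with a gripper value outside its range is refused whole. The fingers move at their own pace and stop on an object; the grip force is fixed at half the most. Time passes only in rows, so rows that do not move let the fingers close. It gives the time, the measured TCP pose, the force, the opening and the grip force at its end, in the units of the state.
- get_obs(): the state, without advancing time (a new reading comes with each control period).
- get_image(name): name is "scene" or "top"; returns a dict with "pixels" (400x640x3 uint8, blue, green, red), "depth" (400x640 float32, mm along the optical axis (not along the pixel's ray), 0 where there is no reading), "fx", "fy", "cx", "cy" (pixels), "k1" (the pictures are not rectified: a ray, as slopes to the right and down, at radius r is drawn at 1 + k1 r^2 times it, then the intrinsics apply), "cam_to_world" (4x4, takes a point from camera to world coordinates). Camera axes: x right, y up, looking along -z (the intrinsics and any distortion apply to the point x, -y, -z); pixel columns grow to the right and rows downward; lengths in mm; the calibration is good to about 2 mm. A picture is of the moment at which its call begins.
- job.close_job(): hands the job in; it is judged then, once.
Trained networks look in the newest picture that a camera, given by its name, has taken for a name from the list of things; names that differ only in an ending like _2 or _b are one class to them, and where a whole thing is asked for, a point or a joint stands for the part that bears it (a point fixed in the world has none). Each returns a list of dicts, best first, with "p" (0 to 1); they miss things now and then, are a little off and sometimes report something else, mostly with a low value. They report only what shows in the picture. A call takes as long as a camera call. They do not tell look-alikes from the thing itself.
- models.look_for(target, camera): "centre" ([x, y, z] in mm, in world coordinates, good to about 4 mm: the middle of the surface that is visible of it).
- models.regions_of(target, camera): "region" (400x640 bool, what is visible of it).
The state is a dict: "t": time; "qpos": joint angles; "qvel": joint speeds; "joint_torque": joint torques, N m; "ee_pos": TCP position; "orientation": TCP orientation; "ft_force": force on the tool from outside, world axes, zero at the start; "moment": the same for the moment, N m; "width": finger opening in mm; "grasp_force": force on a finger pad.
Only numpy, scipy, OpenCV 4.12 (cv2) and the standard library are available. Lean on these libraries where they do the work, as an engineer would, in place of code of your own. Each camera call takes 0.05 s, during which the arm holds its last target. There are 200 camera calls.

## Working session

There is one attempt and no reset: what is moved stays moved. The work goes in short steps, Python scripts to look and compute and a tool call to move; the robot and the scene stay as the last step left them, time stands still between calls to the robot, and variables do not carry over. Pictures are saved under pics/ and viewed, at most 14 in all, crops included, and the job is handed in when it is done.

Besides the shell and the picture viewer there is one more tool, called after "Emit:" as a command line: name --argument value ..., lists and objects as JSON in quotes. jog_arm: Moves the arm, as the interface text tells. Its arguments: {"type":"object","properties":{"increments":{"type":"array"}},"required":["increments"]}

```bash
mkdir -p pics; ls; cat > h.py <<'E'
import numpy as np, cv2
from workcell import get_obs, get_image, job, models
def cloud(im):
    d=im["depth"]; v,u=np.mgrid[0:d.shape[0],0:d.shape[1]]
    K=np.array([[im["fx"],0,im["cx"]],[0,im["fy"],im["cy"]],[0,0,1.]])
    p=cv2.undistortPoints(np.stack([u,v],-1).reshape(-1,1,2).astype(float),K,np.array([im["k1"],0,0,0.])).reshape(*d.shape,2)
    T=np.array(im["cam_to_world"])
    c=np.stack([p[...,0]*d,-p[...,1]*d,-d],-1)
    w=c@T[:3,:3].T+T[:3,3]; w[d==0]=np.nan
    return w
E
python3 - <<'E'
from h import *
o=get_obs(); print(o["t"],o["ee_pos"],o["orientation"],o["width"])
for c in ["top","scene"]:
    im=get_image(c); cv2.imwrite(f"pics/{c}0.png",im["pixels"]); w=cloud(im); np.save(f"{c}0.npy",w)
    print(c,np.array(im["cam_to_world"]).round(2).tolist(), im["fx"])
    for n in ["carrier","large_bearing","sleeve","small_bearing","hub_nut","bay","rim_brush","lug_nut"]:
        for r in models.regions_of(n,c)[:3]:
            m=r["region"]; P=w[m]; P=P[~np.isnan(P[:,0])]
            if len(P)==0: continue
            zt=np.percentile(P[:,2],90); Q=P[P[:,2]>zt-4]
            v,u=np.nonzero(m)
            print(n,round(r["p"],2),"px",int(u.mean()),int(v.mean()),m.sum(),"zt",zt.round(1),"mid",((Q.min(0)+Q.max(0))/2).round(1),"ext",np.ptp(Q,axis=0).round(0))
E
```

```text
pics
0.0 [ 191.59079457 -594.33003735  221.90095756] [-3.10200630e+00 -4.87592952e-01  3.92218189e-04] 87.6813317187861
top [[0.03, 0.99, -0.13, 403.84], [-1.0, 0.03, -0.0, 10.68], [0.0, 0.13, 0.99, 1166.71], [0.0, 0.0, 0.0, 1.0]] 429.6310112233162
carrier 0.57 px 348 228 2025 zt 8.8 mid [490.3 -67.7  37.6] ext [191. 108.  66.]
large_bearing 0.66 px 216 190 63 zt 22.3 mid [585.7 289.1  22. ] ext [27. 30.  7.]
large_bearing 0.65 px 427 191 428 zt 20.0 mid [ 595.7 -279.9   20. ] ext [61. 60.  8.]
sleeve 0.72 px 305 130 3037 zt 95.8 mid [732.8  54.1  99.4] ext [129. 180.  15.]
sleeve 0.69 px 262 188 64 zt 20.5 mid [587.8 170.7  20.4] ext [31. 30.  8.]
sleeve 0.66 px 217 189 105 zt 21.8 mid [587.2 290.2  21.7] ext [30. 33.  8.]
small_bearing 0.5 px 213 235 171 zt 15.5 mid [460.5 294.   15.6] ext [40. 41.  8.]
hub_nut 0.57 px 437 244 227 zt 19.7 mid [ 450.8 -306.4   19.3] ext [43. 41.  7.]
bay 0.77 px 305 130 3048 zt 95.7 mid [731.8  53.9  99.4] ext [127. 180.  15.]
rim_brush 0.6 px 481 232 1022 zt 28.0 mid [ 480.6 -418.4   28.1] ext [246.  32.   8.]
rim_brush 0.5 px 348 228 2017 zt 8.8 m
[... 510 characters left out ...]
x 377 184 143 zt 19.7 mid [528.5 201.6  19.1] ext [37. 30.  7.]
sleeve 0.45 px 435 210 180 zt 19.6 mid [672.6 286.2  19. ] ext [35. 37.  7.]
small_bearing 0.47 px 395 163 210 zt 14.0 mid [462.8 294.3  13.4] ext [48. 45.  7.]
hub_nut 0.81 px 176 220 263 zt 18.8 mid [ 453.8 -308.6   18.2] ext [43. 42.  6.]
bay 0.78 px 363 243 5321 zt 94.8 mid [735.   53.6  97.8] ext [131. 179.  14.]
bay 0.67 px 440 160 93 zt 28.1 mid [507.4 411.8  28.6] ext [15. 15.  9.]
rim_brush 0.81 px 129 245 917 zt 28.4 mid [ 484.4 -419.5   28.8] ext [249.  34.   9.]
lug_nut 0.58 px 201 259 632 zt 19.2 mid [ 600.3 -280.7   18.4] ext [63. 62.  6.]
lug_nut 0.54 px 440 160 84 zt 28.2 mid [508.7 411.8  28.7] ext [13. 15.  9.]
```

```bash
python3 - <<'E'
import cv2
for c,(x,y,w,h) in dict(top=(140,80,380,240),scene=(80,90,400,260)).items():
    i=cv2.imread(f"pics/{c}0.png"); cv2.imwrite(f"pics/{c}0c.png",cv2.resize(i[y:y+h,x:x+w],None,fx=2,fy=2,interpolation=cv2.INTER_CUBIC))
E
```

```text
(no output)
```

View pics/top0c.png

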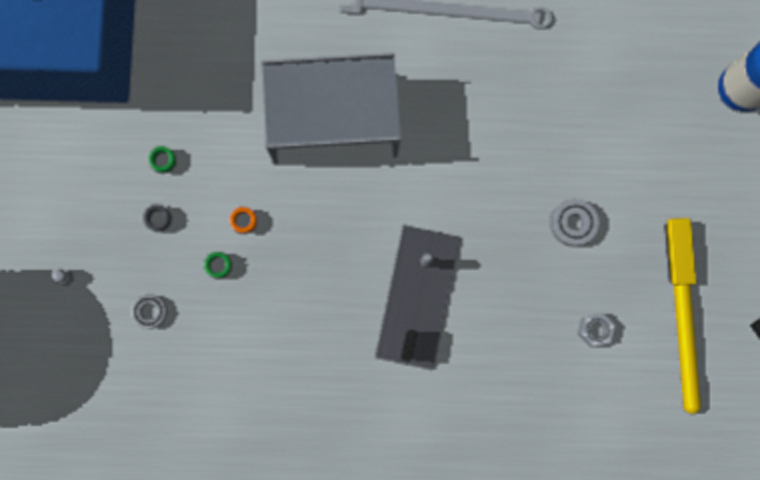

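View pics/scene0c.png

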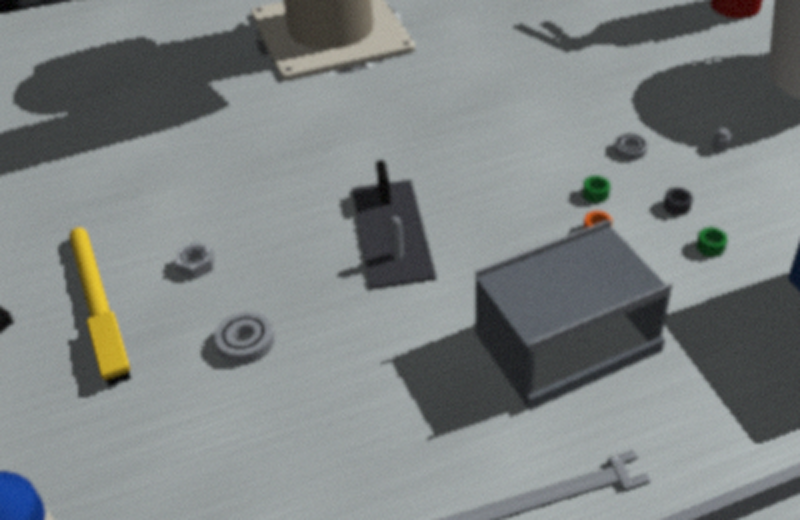

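The pictures show, in crop pixels of the top view, the carrier at (420,300) with its post at (428,262), the large bearing at (577,222), the hub nut at (600,330), the dark sleeve at (160,217) and the small bearing at (151,312). The bay is at (330,105). Next I'll get exact poses.

```bash
python3 - <<'E'
from h import *
for c in ["top","scene"]:
    w=np.load(f"{c}0.npy"); P=w[~np.isnan(w[...,0])]
    def near(x,y,r,z0,z1): return P[(np.hypot(P[:,0]-x,P[:,1]-y)<r)&(P[:,2]>z0)&(P[:,2]<z1)]
    print(c,"tray z",np.median(near(450,100,60,-20,20)[:,2]).round(2))
    A=near(490,-68,130,4.0,90)
    pl=A[(A[:,2]<12)]; (cx,cy),(a,b),ang=cv2.minAreaRect(pl[:,:2].astype(np.float32)); print("plate",cx,cy,a,b,ang)
    post=A[(A[:,0]>500)&(A[:,2]>25)]; print("post",len(post),post[:,:].mean(0).round(1),post.min(0).round(1),post.max(0).round(1))
    h=A[(A[:,0]<480)&(A[:,2]>44)]; print("handle",len(h),cv2.minAreaRect(h[:,:2].astype(np.float32)) if len(h) else 0)
    R=near(733,54,140,87,97); print("roof",len(R),cv2.minAreaRect(R[:,:2].astype(np.float32)),cv2.boxPoints(cv2.minAreaRect(R[:,:2].astype(np.float32))).round(0).tolist())
    for n,x,y,r,zt in [("LB",598,-280,42,18),("SL",589,289,26,20),("SB",462,294,32,14),("HN",452,-307,32,18)]:
        Q=near(x,y,r,zt-3,zt+5); print(n,len(Q),cv2.minEnclosingCircle(Q[:,:2].astype(np.float32)), ((Q.min(0)+Q.max(0))/2).round(1), Q[:,:2].mean(0).round(1))
E
python3 - <<'E'
import cv2
i=cv2.imread("pics/top0.png"); a=cv2.resize(i[215:275,410:470],(480,480),interpolation=cv2.INTER_CUBIC); cv2.imwrite("pics/nut.png",a)
E
```

```text
top tray z -1.35
plate 496.37872314453125 -68.69351196289062 226.44384765625 239.89051818847656 13.770931243896484
post 29 [535.1 -76.2  57.9] [530.1 -82.4  26.4] [541.  -70.2  70.4]
handle 70 ((423.842041015625, -55.90349197387695), (11.844218254089355, 38.70043182373047), 79.74337005615234)
roof 2746 ((732.3138427734375, 54.16170120239258), (115.6828384399414, 172.1093292236328), 5.332460403442383) [[667.0, 134.0], [683.0, -37.0], [798.0, -26.0], [782.0, 145.0]]
LB 309 ((596.316162109375, -279.1781921386719), 31.658283233642578) [ 595.7 -279.9   19. ] [ 596.3 -279.4]
SL 59 ((587.6875, 290.67401123046875), 17.291261672973633) [588.4 290.8  20.8] [587.3 290.3]
SB 120 ((460.5579833984375, 294.30804443359375), 22.690664291381836) [459.3 295.4  14.1] [460.2 293.7]
HN 118 ((451.6475524902344, -307.57989501953125), 22.871442794799805) [ 450.8 -307.8   19. ] [ 452.3 -307.1]
scene tray z -0.78
plate 493.10906982421875 -64.0009765625 231.4670867919922 162.52137756347656 18.867189407348633
post 84 [543.6 -77.9  48.1] [536.4 -83.8  25.2] [549.  -69.9  69.3]
handle 54 ((427.6422119140625, -55.71102523803711), (12.04068374633789, 43.56073760986328), 78.94332885742188)
roof 3192 ((735.9097290039062, 54.93754196166992), (117.03822326660156, 174.0797119140625), 5.333314895629883) [[670.0, 136.0], [686.0, -37.0], [802.0, -26.0], [786.0, 147.0]]
LB 421 ((599.0750122070312, -280.04833984375), 32.704898834228516) [ 599.4 -280.7   18.3] [ 600.3 -281.4]
SL 63 ((591.2972412109375, 287.72381591796875), 18.138675689697266) [590.7 288.5  19.4] [591.2 288.5]
SB 96 ((463.11669921875, 291.20916748046875), 24.504701614379883) [462.8 292.7  14. ] [464.5 292.5]
HN 143 ((452.43951416015625, -307.91387939453125), 24.08231544494629) [ 452.1 -307.9   18.2] [ 454.3 -308.5]
```

View pics/nut.png

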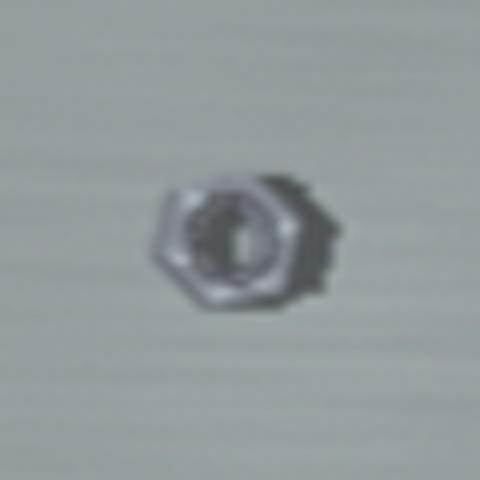

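The nut crop shows the hexagon centred at about (228,240). Flat normals are roughly 13° mod 60. Estimates so far: post (539,-77), carrier yaw -10.6°, bay mouth (676.5,49), bay yaw 5.4°. I'll go to the large bearing first.

Emit:
jog_arm --increments '[0, 0, 8.9, 0, 0, 0, 100, 0, 0, 8.9, 0, 0, 0, 100, 0, 0, 0, 45.2, -34.9, 13, 100, 0, 0, 0, 45.2, -34.9, 13, 100, 0, 0, 0, 45.2, -34.9, 13, 100, 0, 0, 0, 45.2, -34.9, 13, 100, 0, 0, 0, 45.2, -34.9, 13, 100, 0, 0, 0, 45.2, -34.9, 13, 100, 0, 0, 0, 45.2, -34.9, 13, 100, 0, 0, 0, 45.2, -34.9, 13, 100, 0, 0, 0, 45.2, -34.9, 13, 100, 0, 0, 0, 0, 0, 0, 100]'

```text
t: 2.4
ee_pos: [600.5, -277.3, 104.5]
orientation: [-3.141, -0.009, 0.0]
ft_force: [-1.4, 0.3, 0.1]
width: 87.5
grasp_force: 0.0
```

Emit:
jog_arm --increments '[0, 0, 0.3, -2.5, 2.7, 35, 100, 0, 0, 0, 0, 0, 40, 100, 0, 0, 0, 0, 0, 24.5, 100, 0, 0, 0, 0, 0, 0, 100, 0, 0, 0, 0, 0, 0, 40, 0, 0, 0, 0, 0, 0, 40, 0, 0, 0, 0, 0, 0, 40, 0, 0, 0, 0, 0, 0, 40, 0, 0, 0, 0, 0, 0, 40]'

```text
t: 3.52
ee_pos: [596.4, -283.3, 7.6]
orientation: [3.141, -0.006, 0.002]
ft_force: [-1.3, 1.5, 7.1]
width: 64.0
grasp_force: 30.0
```

```bash
python3 - <<'E'
from h import *
for i in range(2):
    get_image("top"); o=get_obs(); print(o["t"],o["ee_pos"].round(2) if hasattr(o["ee_pos"],"round") else o["ee_pos"],o["ft_force"],o["width"])
E
```

```text
3.575 [ 596.38 -283.22    7.57] [-1.50120519  0.26401046  6.58262348] 63.94207254753288
3.625 [ 596.38 -283.24    7.57] [-0.86452626  0.22428762  5.82653542] 64.26405049524186
```

Emit:
jog_arm --increments '[0, 0, 0, 0, 0, -30, 40, 0, 0, 0, 0, 0, -40, 40, 0, 0, 0, 0, 0, -40, 40, 0, 0, 0, 0, 0, 0, 40, 0, 0, 0, 0, 0, 0, 40]'

```text
t: 4.25
ee_pos: [595.0, -282.7, 115.4]
orientation: [-3.141, 0.006, 0.002]
ft_force: [0.2, -0.4, -2.0]
width: 63.5
grasp_force: 30.0
```

Emit:
jog_arm --increments '[0, 0, 0, -14, -51.4, 0, 40, 0, 0, 0, -14, -51.4, 0, 40, 0, 0, 0, -14, -51.4, 0, 40, 0, 0, 0, -14, -51.4, 0, 40, 0, 0, 0, 0, 0, 0, 40, 0, 0, 0, 0, 0, 0, 40]'

```text
t: 5.0
ee_pos: [540.1, -77.1, 115.1]
orientation: [-3.142, 0.005, 0.003]
ft_force: [0.7, -0.4, -1.3]
width: 64.1
grasp_force: 30.0
```

```bash
cat > v.py <<'E'
from h import *
import sys
n=sys.argv[1]; o=get_obs(); x,y,z=o["ee_pos"]; print(o["t"],np.round([x,y,z],1))
for c in ["top","scene"]:
    im=get_image(c); w=cloud(im); np.save(f"{n}_{c}.npy",w)
    # project post
    T=np.linalg.inv(np.array(im["cam_to_world"])); 
    K=np.array([[im["fx"],0,im["cx"]],[0,im["fy"],im["cy"]],[0,0,1.]])
    q=T@np.array([539,-77,60,1]); px=cv2.projectPoints(np.array([[[q[0],-q[1],-q[2]]]]),np.zeros(3),np.zeros(3),K,np.array([im["k1"],0,0,0.]))[0].ravel()
    a,b=int(px[0]),int(px[1]); i=im["pixels"][b-50:b+50,a-50:a+50]
    cv2.imwrite(f"pics/{n}_{c}.png",i); 
s=np.hstack([cv2.resize(cv2.imread(f"pics/{n}_{c}.png"),(400,400),interpolation=cv2.INTER_CUBIC) for c in ("top","scene")]); cv2.imwrite(f"pics/{n}.png",s)
E
python3 v.py a
```

```text
5.0 [540.1 -77.1 115.1]
```

View pics/a.png

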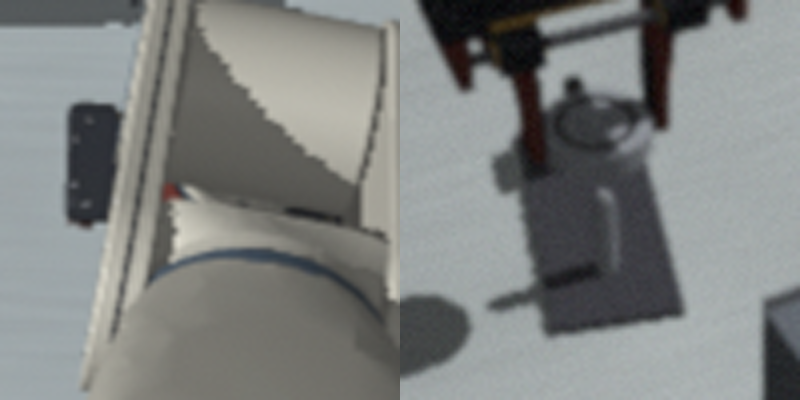

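```bash
python3 - <<'E'
from h import *
w=np.load("a_scene.npy");P=w[~np.isnan(w[...,0])]
x,y=540,-77
Q=P[(np.hypot(P[:,0]-x,P[:,1]-y)<36)&(P[:,2]>100)&(P[:,2]<140)]
h,e=np.histogram(Q[:,2],bins=np.arange(100,142,2));print(h)
Q=Q[(Q[:,2]>118)&(Q[:,2]<132)&(abs(Q[:,1]-y)<31)]
print(len(Q),Q.mean(0),Q.min(0),Q.max(0),cv2.minEnclosingCircle(Q[:,:2].astype(np.float32)))
Q=P[(np.hypot(P[:,0]-540,P[:,1]+78)<16)&(P[:,2]>20)&(P[:,2]<75)]
for z in range(20,75,8):
    R=Q[(Q[:,2]>z)&(Q[:,2]<=z+8)]; 
    if len(R): print(z,len(R),R.mean(0).round(1),R[:,1].min().round(1),R[:,1].max().round(1))
E
```

```text
[  0   0   0   5  17  17  24  18  22  24  32  85 180  92   7   3   2   3
   3   2]
410 [546.12936482 -77.54704812 124.50708022] [ 511.33210153 -107.72473916  118.12291898] [575.02243864 -46.01740605 131.08604943] ((542.70556640625, -77.93912506103516), 33.58100891113281)
20 15 [543.4 -78.   23.7] -83.8 -71.3
28 14 [544.7 -77.5  32.3] -83.7 -71.2
36 14 [544.2 -78.1  40.4] -84.0 -70.0
44 14 [544.5 -78.5  48.3] -83.1 -73.4
52 14 [544.  -78.2  56.1] -84.2 -72.4
60 19 [542.3 -77.8  63.7] -83.4 -71.4
68 3 [541.9 -76.4  68.9] -79.5 -73.6
```

The scene crop shows the bearing held level above the post (post at about (610,230) in the composite). It measures about 3 mm too far in x, so I'll correct that and lower.

Emit:
jog_arm --increments '[0, 0, 0, -2.5, -1, 10, 40, 0, 0, 0, 0, 0, 25, 40, 0, 0, 0, 0, 0, 25, 40, 0, 0, 0, 0, 0, 25, 40, 0, 0, 0, 0, 0, 13, 40, 0, 0, 0, 0, 0, 0, 40, 0, 0, 0, 0, 0, 0, 40]'

```text
t: 5.98
ee_pos: [538.6, -76.4, 18.7]
orientation: [3.141, -0.007, 0.002]
ft_force: [-0.6, 0.2, -1.1]
width: 64.0
grasp_force: 30.0
```

Emit:
jog_arm --increments '[0, 0, 0, 0, 0, 4, 40, 0, 0, 0, 0, 0, 0, 40, 0, 0, 0, 0, 0, 0, 95, 0, 0, 0, 0, 0, 0, 95, 0, 0, 0, 0, 0, 0, 95]'

```text
t: 6.6
ee_pos: [538.2, -76.2, 14.4]
orientation: [3.142, -0.006, 0.001]
ft_force: [0.2, -0.6, 0.7]
width: 83.7
grasp_force: 0.0
```

Emit:
jog_arm --increments '[0, 0, 0, 0, 0, -50, 95, 0, 0, 0, 0, 0, -60, 95, 0, 0, 0, 7.4, -52.2, 0, 70, 0, 0, 0, 7.4, -52.2, 0, 70, 0, 0, 0, 7.4, -52.2, 9, 70, 0, 0, 0, 7.4, -52.2, 9, 70, 0, 0, 0, 7.4, -52.2, 12, 70, 0, 0, 0, 7.4, -52.2, 12, 70, 0, 0, 0, 7.4, -52.2, 12, 70, 0, 0, 0, 0, 0, 0, 70, 0, 0, 0, 0, 0, 0, 70]'

```text
t: 7.98
ee_pos: [590.8, 288.6, 69.9]
orientation: [3.141, -0.006, -0.001]
ft_force: [-0.1, -0.4, 0.4]
width: 61.4
grasp_force: 0.0
```

```bash
python3 - <<'E'
from h import *
im=get_image("scene"); w=cloud(im); P=w[~np.isnan(w[...,0])]
def near(x,y,r,z0,z1): return P[(np.hypot(P[:,0]-x,P[:,1]-y)<r)&(P[:,2]>z0)&(P[:,2]<z1)]
Q=near(538.5,-77,45,19,30); print("LB",len(Q),Q.mean(0).round(1),((Q.min(0)+Q.max(0))/2).round(1),np.ptp(Q,0).round(0))
Q=near(538.5,-77,12,32,75); print("post",Q.mean(0).round(1))
Q=near(425,-56,30,44,60); print("handle",cv2.minAreaRect(Q[:,:2].astype(np.float32)))
E
```

```text
LB 343 [545.5 -78.6  23.2] [541.3 -76.2  23.9] [65. 64. 10.]
post [543.1 -77.7  51.9]
handle ((426.2999267578125, -55.505821228027344), (11.785972595214844, 43.49199676513672), 79.1637191772461)
```

Emit:
jog_arm --increments '[0, 0, 0, -0.8, 0, 30, 70, 0, 0, 0, 0, 0, 30, 70, 0, 0, 0, 0, 0, 4, 70, 0, 0, 0, 0, 0, 0, 70, 0, 0, 0, 0, 0, 0, 15, 0, 0, 0, 0, 0, 0, 15, 0, 0, 0, 0, 0, 0, 15, 0, 0, 0, 0, 0, 0, 15, 0, 0, 0, 0, 0, 0, 15]'

```text
t: 9.15
ee_pos: [591.0, 289.3, 6.9]
orientation: [-3.141, 0.006, -0.001]
ft_force: [-0.9, -1.0, 5.6]
width: 35.9
grasp_force: 30.0
```

Emit:
jog_arm --increments '[0, 0, 0, 0, 0, -50, 15, 0, 0, 0, 0, 0, -60, 15, 0, 0, 0, -7.5, 52.3, 0, 15, 0, 0, 0, -7.5, 52.3, 0, 15, 0, 0, 0, -7.5, 52.3, 0, 15, 0, 0, 0, -7.5, 52.3, 0, 15, 0, 0, 0, -7.5, 52.3, 0, 15, 0, 0, 0, -7.5, 52.3, 0, 15, 0, 0, 0, -7.5, 52.3, 0, 15, 0, 0, 0, 0, 0, 0, 15, 0, 0, 0, 0, 0, 0, 15]'

```text
t: 10.52
ee_pos: [536.5, -76.6, 116.1]
orientation: [-3.141, 0.008, 0.0]
ft_force: [-0.1, 0.2, -1.1]
width: 35.8
grasp_force: 30.0
```

```bash
python3 v.py b; cat > m.py <<'E'
from h import *
import sys
n,h,r=sys.argv[1],float(sys.argv[2]),float(sys.argv[3])  # expected top height of held part, radius
w=np.load(f"{n}_scene.npy");P=w[~np.isnan(w[...,0])]; x,y,z=get_obs()["ee_pos"]
Q=P[(np.hypot(P[:,0]-x,P[:,1]-y)<r+4)&(P[:,2]>h-40)&(P[:,2]<h+10)]
print(np.histogram(Q[:,2],bins=np.arange(h-40,h+11,5)))
T=Q[(abs(Q[:,2]-h)<2.5)&(abs(Q[:,1]-y)<r-1)]
print("top",len(T),T.mean(0).round(1),((T.min(0)+T.max(0))/2).round(1),np.ptp(T,0).round(1))
Q=P[(np.hypot(P[:,0]-539,P[:,1]+77)<13)&(P[:,2]>30)&(P[:,2]<66)]
print("post axis (scene)",Q.mean(0)-[5.3,-1.6,0])
E
python3 m.py b 127 18
```

```text
10.525 [536.5 -76.6 116.1]
(array([ 0,  0,  0,  0, 15, 42, 39, 48, 71,  4]), array([ 87.,  92.,  97., 102., 107., 112., 117., 122., 127., 132., 137.]))
top 86 [537.6 -74.6 127.5] [537.1 -75.6 127. ] [34.9 33.2  4.8]
post axis (scene) [537.92487641 -76.2568526   49.5401134 ]
```

View pics/b.png

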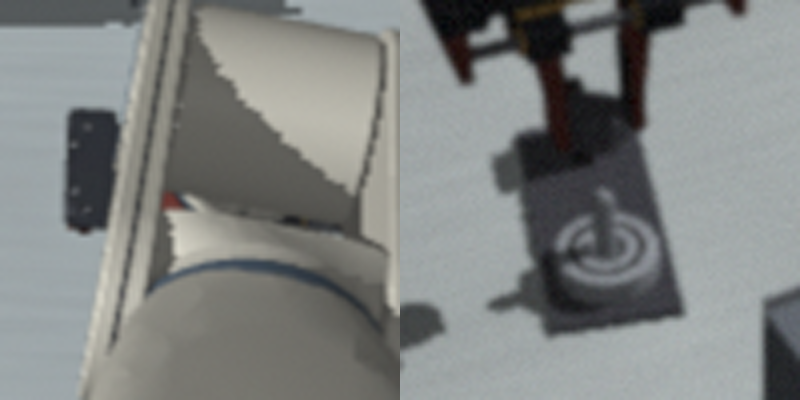

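The large bearing lies flat around the post at (605,250), and the sleeve is held above it, off by only about 1 mm. I'll lower it.

Emit:
jog_arm --increments '[0, 0, 0, 1.5, 0.7, 10, 15, 0, 0, 0, 0, 0, 24, 15, 0, 0, 0, 0, 0, 25, 15, 0, 0, 0, 0, 0, 22, 15, 0, 0, 0, 0, 0, 3, 15, 0, 0, 0, 0, 0, 0, 15, 0, 0, 0, 0, 0, 0, 15]'

```text
t: 11.5
ee_pos: [538.2, -77.1, 32.1]
orientation: [3.142, -0.005, 0.0]
ft_force: [-0.2, -0.4, -1.4]
width: 35.8
grasp_force: 30.0
```

Emit:
jog_arm --increments '[0, 0, 0, 0, 0, 1, 15, 0, 0, 0, 0, 0, 0, 75, 0, 0, 0, 0, 0, 0, 75, 0, 0, 0, 0, 0, -45, 75, 0, 0, 0, 0, 0, -50, 75, 0, 0, 0, -10.9, -52.9, 0, 75, 0, 0, 0, -10.9, -52.9, 0, 75, 0, 0, 0, -10.9, -52.9, 0, 75, 0, 0, 0, -10.9, -52.9, 10, 75, 0, 0, 0, -10.9, -52.9, 20, 75, 0, 0, 0, -10.9, -52.9, 20, 75, 0, 0, 0, -10.9, -52.9, 10, 75]'

```text
t: 13.0
ee_pos: [462.4, 294.5, 65.3]
orientation: [3.141, -0.006, -0.001]
ft_force: [0.9, -0.5, 0.1]
width: 65.7
grasp_force: 0.0
```

```bash
python3 v.py c; python3 - <<'E'
from h import *
w=np.load("c_scene.npy");P=w[~np.isnan(w[...,0])]
Q=P[(np.hypot(P[:,0]-539,P[:,1]+77)<24)&(P[:,2]>38)&(P[:,2]<50)]; print("sleeve",len(Q),((Q.min(0)+Q.max(0))/2).round(1),np.ptp(Q,0),np.percentile(Q[:,2],80))
E
```

```text
13.0 [462.4 294.5  65.3]
sleeve 97 [539.1 -79.   44.1] [32.34597011 34.17380075 11.65429702] 44.33271548955852
```

Emit:
jog_arm --increments '[0, 0, 0, 0, 0.8, 30, 75, 0, 0, 0, 0, 0, 26, 75, 0, 0, 0, 0, 0, 5, 75, 0, 0, 0, 0, 0, 0, 75, 0, 0, 0, 0, 0, 0, 25, 0, 0, 0, 0, 0, 0, 25, 0, 0, 0, 0, 0, 0, 25, 0, 0, 0, 0, 0, 0, 25, 0, 0, 0, 0, 0, 0, 25]'

```text
t: 14.22
ee_pos: [463.8, 292.5, 6.0]
orientation: [-3.141, 0.006, -0.002]
ft_force: [0.5, -1.4, 6.6]
width: 44.6
grasp_force: 30.0
```

Emit:
jog_arm --increments '[0, 0, 0, 0, 0, -50, 25, 0, 0, 0, 0, 0, -62, 25, 0, 0, 0, 10.7, 52.8, 0, 25, 0, 0, 0, 10.7, 52.8, 0, 25, 0, 0, 0, 10.7, 52.8, 0, 25, 0, 0, 0, 10.7, 52.8, 0, 25, 0, 0, 0, 10.7, 52.8, 0, 25, 0, 0, 0, 10.7, 52.8, 0, 25, 0, 0, 0, 10.7, 52.8, 0, 25, 0, 0, 0, 0, 0, 0, 25, 0, 0, 0, 0, 0, 0, 25]'

```text
t: 15.6
ee_pos: [536.1, -77.3, 117.0]
orientation: [-3.141, 0.008, 0.001]
ft_force: [-0.3, -0.0, -0.3]
width: 44.2
grasp_force: 30.0
```

```bash
python3 v.py d; python3 m.py d 125 23
```

```text
15.6 [536.1 -77.3 117. ]
(array([  0,   0,   0,   0,   0,  26,  50, 123,  64,   5]), array([ 85.,  90.,  95., 100., 105., 110., 115., 120., 125., 130., 135.]))
top 147 [537.2 -75.8 124.7] [536.1 -76.4 124.9] [44.  43.8  4.7]
post axis (scene) [537.41116713 -74.81587076  50.50327636]
```

View pics/d.png

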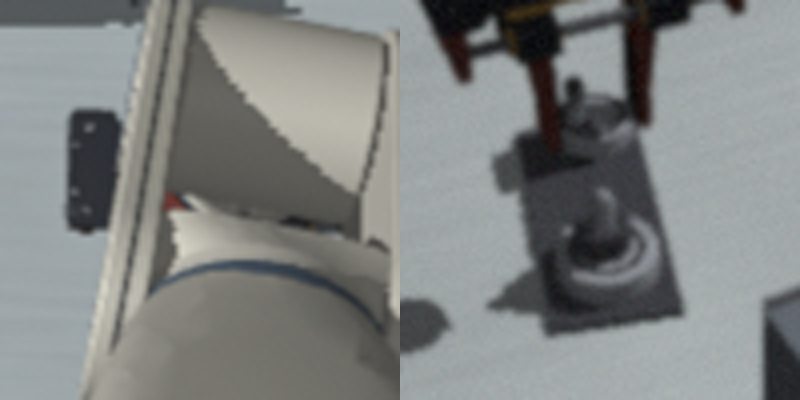

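The sleeve sits around the post on the large bearing at (605,235), and the small bearing is held above it. I'll shift x by +2 mm and lower.

Emit:
jog_arm --increments '[0, 0, 0, 2, -0.2, 10, 25, 0, 0, 0, 0, 0, 18, 25, 0, 0, 0, 0, 0, 20, 25, 0, 0, 0, 0, 0, 15, 25, 0, 0, 0, 0, 0, 3, 25, 0, 0, 0, 0, 0, 0, 25, 0, 0, 0, 0, 0, 0, 25]'

```text
t: 16.58
ee_pos: [538.9, -77.5, 51.3]
orientation: [3.141, -0.006, 0.001]
ft_force: [0.9, 0.8, -0.2]
width: 44.7
grasp_force: 30.0
```

```bash
python3 - <<'E'
from h import *
for c in ("top","scene"):
    w=np.load(f"{c}0.npy");P=w[~np.isnan(w[...,0])]
    Q=P[(np.hypot(P[:,0]-452.5,P[:,1]+307.8)<28)&(P[:,2]>8)&(P[:,2]<24)][:,:2]
    a=np.deg2rad(np.arange(0,60,5))
    def wd(t): 
        p=Q@np.array([np.cos(t),np.sin(t)]); return np.percentile(p,98.5)-np.percentile(p,1.5)
    print(c,[(int(round(np.rad2deg(t))),round(sum(wd(t+k*np.pi/3) for k in range(3))/3,1)) for t in a])
E
```

```text
top [(0, np.float64(40.8)), (5, np.float64(40.2)), (10, np.float64(39.8)), (15, np.float64(39.9)), (20, np.float64(39.7)), (25, np.float64(39.9)), (30, np.float64(40.7)), (35, np.float64(41.2)), (40, np.float64(41.4)), (45, np.float64(41.4)), (50, np.float64(41.5)), (55, np.float64(41.3))]
scene [(0, np.float64(42.1)), (5, np.float64(41.7)), (10, np.float64(41.7)), (15, np.float64(41.4)), (20, np.float64(41.3)), (25, np.float64(41.5)), (30, np.float64(42.1)), (35, np.float64(42.6)), (40, np.float64(42.8)), (45, np.float64(42.9)), (50, np.float64(42.9)), (55, np.float64(42.6))]
```

Emit:
jog_arm --increments '[0, 0, 0, 0, 0, 1.2, 25, 0, 0, 0, 0, 0, 0, 75, 0, 0, 0, 0, 0, 0, 75, 0, 0, 0, 0, 0, -35, 75, 0, 0, 0, 0, 0, -40, 75, 0, 0, 0, -17.3, 46, 0, 75, 0, 0, 0, -17.3, 46, 0, 75, 0, 0, 0, -17.3, 46, 15, 75, 0, 0, 0, -17.3, 46, 15, 75, 0, 0, 0, -17.3, 46, 15, 75, 0, 0, 6.5, 0, 0, 10, 75, 0, 0, 6.5, 0, 0, 0, 75]'

```text
t: 18.08
ee_pos: [450.2, -307.6, 69.1]
orientation: [-3.119, 0.371, 0.002]
ft_force: [0.3, -0.4, 0.3]
width: 66.4
grasp_force: 0.0
```

```bash
python3 v.py e; python3 - <<'E'
from h import *
w=np.load("e_scene.npy");P=w[~np.isnan(w[...,0])]
Q=P[(np.hypot(P[:,0]-539,P[:,1]+77)<30)&(P[:,2]>53)&(P[:,2]<63)]; print("SB",len(Q),((Q.min(0)+Q.max(0))/2).round(1),np.ptp(Q,0),np.percentile(Q[:,2],80))
E
```

```text
18.075 [ 450.2 -307.6   69.1]
SB 189 [539.  -79.   58.1] [47.47119402 44.20416023  9.42638546] 58.834269964684516
```

Emit:
jog_arm --increments '[0, 0, 0, 2.2, -0.5, 30, 75, 0, 0, 0, 0, 0, 29, 75, 0, 0, 0, 0, 0, 4, 75, 0, 0, 0, 0, 0, 0, 75, 0, 0, 0, 0, 0, 0, 20, 0, 0, 0, 0, 0, 0, 20, 0, 0, 0, 0, 0, 0, 20, 0, 0, 0, 0, 0, 0, 20, 0, 0, 0, 0, 0, 0, 20]'

```text
t: 19.3
ee_pos: [453.8, -307.3, 7.6]
orientation: [3.12, -0.362, 0.001]
ft_force: [-1.4, 0.9, 6.3]
width: 40.4
grasp_force: 30.0
```

Emit:
jog_arm --increments '[0, 0, -6.6, 0, 0, -50, 20, 0, 0, -6.6, 0, 0, -60, 20, 0, 0, 0, 17, -46, 0, 20, 0, 0, 0, 17, -46, 0, 20, 0, 0, 0, 17, -46, 0, 20, 0, 0, 0, 17, -46, 0, 20, 0, 0, 0, 17, -46, 0, 20, 0, 0, 0, 0, 0, 0, 20, 0, 0, 0, 0, 0, 0, 20]'

```text
t: 20.42
ee_pos: [538.2, -77.3, 116.8]
orientation: [3.141, 0.0, -0.001]
ft_force: [0.2, -0.4, -1.5]
width: 40.7
grasp_force: 30.0
```

```bash
python3 v.py f; python3 m.py f 127 23
```

```text
20.425 [538.2 -77.3 116.8]
(array([  0,   0,   0,   0,  23,  41,  52, 109,  69,   8]), array([ 87.,  92.,  97., 102., 107., 112., 117., 122., 127., 132., 137.]))
top 139 [540.5 -76.8 126.7] [537.8 -78.3 127. ] [45.9 43.4  4.9]
post axis (scene) [535.19495217 -74.87700779  56.5087085 ]
```

View pics/f.png

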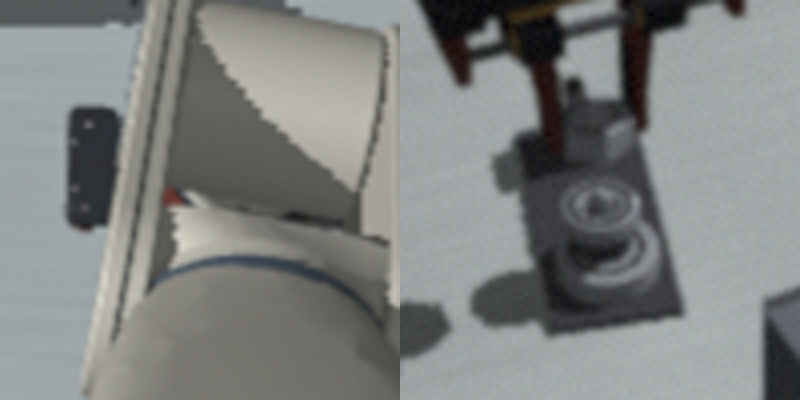

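Small bearing and sleeve are stacked on the post at (600,205), and the nut is level above them. I'll lower it.

Emit:
jog_arm --increments '[0, 0, 0, 0.3, -0.5, 15, 20, 0, 0, 0, 0, 0, 15, 20, 0, 0, 0, 0, 0, 15, 20, 0, 0, 0, 0, 0, 5, 20, 0, 0, 0, 0, 0, 0, 20, 0, 0, 0, 0, 0, 0, 20]'

```text
t: 21.28
ee_pos: [539.1, -76.6, 66.9]
orientation: [3.142, -0.001, 0.0]
ft_force: [0.5, -0.1, -0.2]
width: 40.9
grasp_force: 30.0
```

Emit:
jog_arm --increments '[0, 0, 0, 0, 0, 1.2, 20, 0, 0, 0, 0, 0, 0, 70, 0, 0, 0, 0, 0, 0, 70, 0, 0, 0, 0, 0, 0, 70, 0, 0, 0, 0, 0, -30, 70, 0, 0, 0, 0, 0, -30, 70, 0, 0, 0, -56.7, -10.4, 0, 50, 0, 0, 0, -56.7, -10.4, 0, 50, 0, 0, 10.6, 0, 0, 20, 50, 0, 0, 0, 0, 0, 0, 50]'

```text
t: 22.52
ee_pos: [424.7, -55.6, 105.5]
orientation: [-3.128, 0.289, 0.002]
ft_force: [0.2, -0.6, -0.3]
width: 44.0
grasp_force: 0.0
```

```bash
python3 v.py g; python3 - <<'E'
from h import *
w=np.load("g_scene.npy");P=w[~np.isnan(w[...,0])]
Q=P[(np.hypot(P[:,0]-539,P[:,1]+77)<30)&(P[:,2]>71)&(P[:,2]<82)]; print("HN",len(Q),((Q.min(0)+Q.max(0))/2).round(1),np.ptp(Q,0),np.percentile(Q[:,2],80))
E
```

```text
22.525 [424.7 -55.6 105.5]
HN 165 [540.5 -77.7  75.1] [46.55075216 41.96372559  7.81574623] 76.7415353553215
```

View pics/g.png

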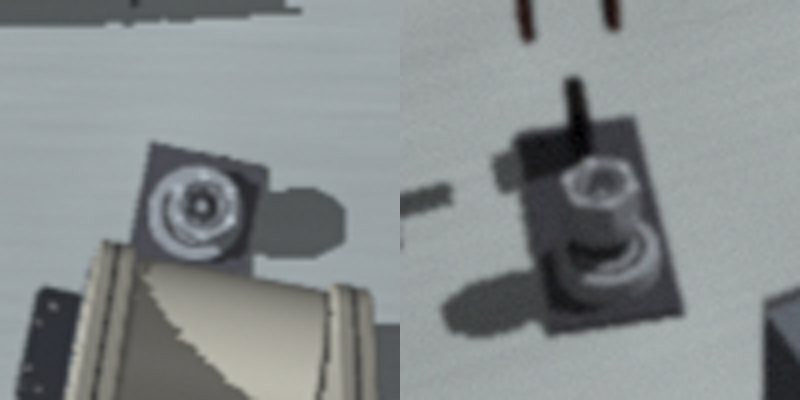

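All four parts are seated on the post, with the nut at (600,180) and its top at 76 mm. Next I'll grip the handle.

Emit:
jog_arm --increments '[0, 0, 0, 1, 0.4, 30, 50, 0, 0, 0, 0, 0, 30, 50, 0, 0, 0, 0, 0, 19.5, 50, 0, 0, 0, 0, 0, 0, 50, 0, 0, 0, 0, 0, 0, 5, 0, 0, 0, 0, 0, 0, 5, 0, 0, 0, 0, 0, 0, 5, 0, 0, 0, 0, 0, 0, 5, 0, 0, 0, 0, 0, 0, 5, 0, 0, 0, 0, 0, 0, 5]'

```text
t: 23.88
ee_pos: [426.9, -56.4, 26.9]
orientation: [3.128, -0.29, 0.002]
ft_force: [-1.4, 1.4, 7.5]
width: 11.7
grasp_force: 30.0
```

Emit:
jog_arm --increments '[0, 0, 0, 3, -6.4, 0, 5, 0, 0, 0, 6, -12.3, 0, 5, 0, 0, 0, 6, -12.3, 0, 5, 0, 0, 0, 6, -12.3, 0, 5, 0, 0, 0, 6, -12.3, 0, 5, 0, 0, 0, 6, -12.3, 0, 5, 0, 0, 0, 6, -12.3, 0, 5, 0, 0, 0, 6, -12.3, 0, 5, 0, 0, -4, 3, -6, 0, 5, 0, 0, -4, 0, 0, 0, 5, 0, 0, -4, 0, 0, 0, 5, 0, 0, -4, 0, 0, 0, 5]'

```text
t: 25.38
ee_pos: [492.5, 31.2, 26.9]
orientation: [3.138, 0.149, 0.002]
ft_force: [0.8, -3.8, 4.2]
width: 11.8
grasp_force: 30.2
```

```bash
cat > s.py <<'E'
from h import *
import sys
n=sys.argv[1]; o=get_obs(); print(o["t"],np.round(o["ee_pos"],1),np.round(o["orientation"],3),np.round(o["ft_force"],1))
im=get_image("scene"); w=cloud(im); np.save(n+".npy",w); im2=get_image("top")
s=np.hstack([cv2.resize(im2["pixels"][80:260,220:400],(400,400),interpolation=cv2.INTER_CUBIC),cv2.resize(im["pixels"][120:320,270:470],(400,400),interpolation=cv2.INTER_CUBIC)]); cv2.imwrite(f"pics/{n}.png",s)
P=w[~np.isnan(w[...,0])]
Q=P[(P[:,2]>71)&(P[:,2]<80)&(P[:,0]>500)&(P[:,0]<700)&(P[:,1]>-20)&(P[:,1]<110)]
if len(Q): print("nut",len(Q),((Q.min(0)+Q.max(0))/2).round(1),np.ptp(Q,0).round(1))
R=P[(P[:,2]>87)&(P[:,2]<97)&(np.hypot(P[:,0]-733,P[:,1]-54)<140)]; print("roof",cv2.minAreaRect(R[:,:2].astype(np.float32)))
E
python3 s.py h1
```

```text
25.375 [492.5  31.2  26.9] [3.138e+00 1.490e-01 2.000e-03] [ 0.8 -3.8  4.2]
nut 192 [565.5  37.5  75.3] [126.9  48.2   8.2]
roof ((736.0216674804688, 54.61603927612305), (116.90986633300781, 174.70425415039062), 5.2592668533325195)
```

View pics/h1.png

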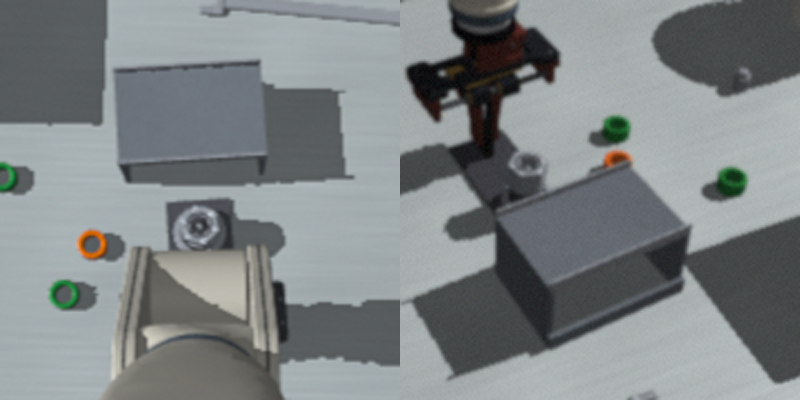

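Carrier is aligned with the mouth (yaw 5.4°), with the stack at (200,228) in the top view in front of the bay at (190,115). I'll push straight in.

Emit:
jog_arm --increments '[0, 0, 0, 5, 0, 0, 5, 0, 0, 0, 10, 0, 0, 5, 0, 0, 0, 10, 0, 0, 5, 0, 0, 0, 10, 0, 0, 5, 0, 0, 0, 10, 0, 0, 5, 0, 0, 0, 10, 0, 0, 5, 0, 0, 0, 10, 0, 0, 5, 0, 0, 0, 10, 0, 0, 5, 0, 0, 0, 10, 0, 0, 5, 0, 0, 0, 10, 0, 0, 5, 0, 0, 0, 10, 0, 0, 5, 0, 0, 0, 5, 0, 0, 5]'

```text
t: 26.98
ee_pos: [597.1, 41.7, 26.3]
orientation: [3.138, 0.145, -0.014]
ft_force: [-17.4, -0.9, 19.9]
width: 11.8
grasp_force: 30.0
```

Emit:
jog_arm --increments '[0, 0, 0, 6, 0, 0, 5, 0, 0, 0, 6, 0, 0, 5, 0, 0, 0, 0, 0, 0, 5, 0, 0, 0, 0, 0, 0, 5]'

```text
t: 27.48
ee_pos: [610.2, 42.9, 26.3]
orientation: [3.138, 0.146, -0.01]
ft_force: [-8.1, -1.3, 11.7]
width: 11.8
grasp_force: 30.0
```

```bash
python3 s.py h2;  python3 - <<'E'
from h import *
w=np.load("h2.npy");P=w[~np.isnan(w[...,0])]
# scene looks in from behind: plate/bearing seen below the roof
Q=P[(P[:,0]>690)&(P[:,0]<790)&(P[:,1]>-20)&(P[:,1]<120)&(P[:,2]>3)&(P[:,2]<84)]; print(len(Q),np.histogram(Q[:,2],bins=[3,9,20,27,45,60,84])[0])
E
```

```text
27.475 [610.2  42.9  26.3] [ 3.138  0.146 -0.01 ] [-8.1 -1.3 11.7]
nut 39 [616.9  41.4  75.6] [18.9 37.   7.9]
roof ((703.6627197265625, 52.704612731933594), (181.49195861816406, 175.54693603515625), 4.846547603607178)
400 [287  75  38   0   0   0]
```

View pics/h2.png

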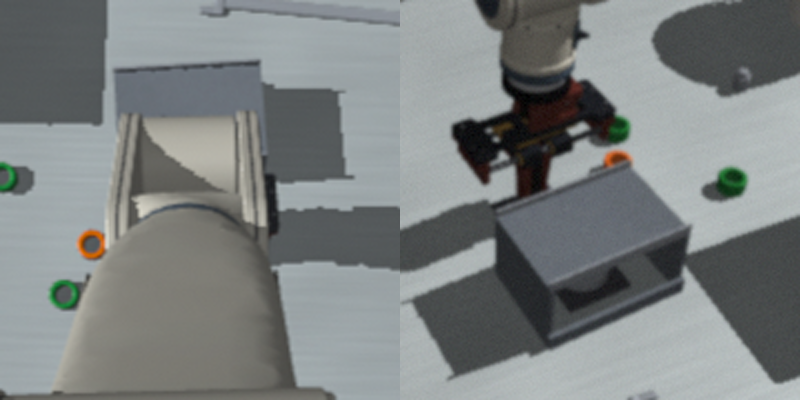

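The carrier plate shows under the roof from behind at (590,285), inside the bay. I'll release, rise straight up and back off.

Emit:
jog_arm --increments '[0, 0, 0, 0, 0, 0, 50, 0, 0, 0, 0, 0, 0, 50, 0, 0, 0, 0, 0, 0, 50, 0, 0, 0, 0, 0, -25, 50, 0, 0, 0, 0, 0, -50, 50, 0, 0, 0, 0, 0, -50, 50, 0, 0, 0, -50, 0, -30, 50, 0, 0, 0, -50, 0, 0, 50, 0, 0, 0, -50, 0, 0, 50, 0, 0, 0, 0, 0, 0, 50, 0, 0, 0, 0, 0, 0, 50]'

```text
t: 28.95
ee_pos: [465.1, 29.0, 181.8]
orientation: [-3.138, -0.147, -0.003]
ft_force: [0.0, -0.3, -0.3]
width: 44.1
grasp_force: 0.0
```

```bash
python3 s.py h3; python3 - <<'E'
from h import *
w=np.load("h3.npy");P=w[~np.isnan(w[...,0])]
Q=P[(np.hypot(P[:,0]-612,P[:,1]-43)<30)&(P[:,2]>44)&(P[:,2]<56)]; print("handle",len(Q),cv2.minAreaRect(Q[:,:2].astype(np.float32)),((Q.min(0)+Q.max(0))/2))
E
```

```text
28.95 [465.1  29.  181.8] [-3.138e+00 -1.470e-01 -3.000e-03] [ 0.  -0.3 -0.3]
roof ((735.3251953125, 54.6550178527832), (117.00759887695312, 174.58224487304688), 5.120278835296631)
handle 75 ((608.5237426757812, 41.765602111816406), (41.19468688964844, 14.047552108764648), 4.570109844207764) [608.680027    41.68537234  48.53865829]
```

View pics/h3.png

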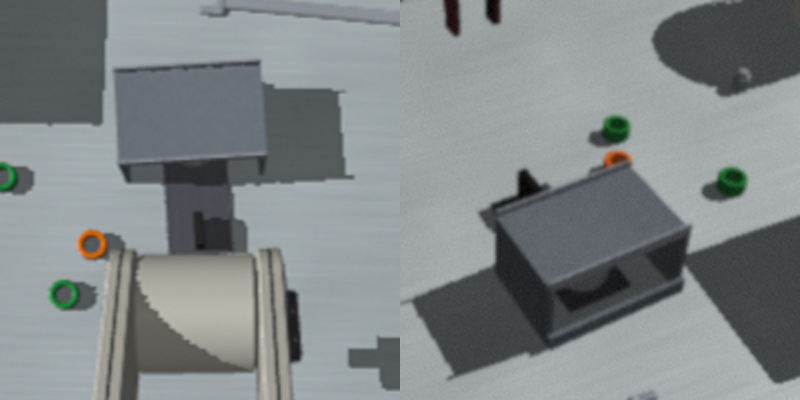

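```bash
python3 -c "
from workcell import job; print(job.close_job())"
```

```text
the job is handed in; nothing more can be done
None
```

The hub set is stacked on the post in the order asked, and the loaded carrier is under the shelf, released, with the post about 45 mm inside the mouth; the job was handed in at about 29 s, but I couldn't see the stack itself once it was under the roof.

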